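# Load and start the parts shaker

### The arm

A 6-joint arm with a two-finger parallel gripper is mounted at the origin on a cart in front of the work surface, level with it; the furniture and walls round the work are solid. World frame = base frame: x ahead of the robot, y to its left, z up, the work surface at z = 0. Lengths are in m, angles in degrees, forces in N, time in s.
With the tool pointing down it reaches from about 0.25 to 0.725 m from the base axis. Payload 9.7 kg.
Tool frame: the origin (TCP) lies at the very end of the fingers, on their centre line; the grasp point (between the pads) lies 19 mm behind it (bot.hold_point_z is the distance from the TCP to the grasp point, in m); z points along the fingers, y is the line along which they close (so a half turn about z gives the same grasp; the last joint's range is limited). The gripper opens to 85 mm and grips with 20 to 120 N. Pads are 22 mm wide; open, the fingers measure 114 mm over their backs; the gripper's body (76 mm by 85 mm) begins 54 mm behind the grasp point. The pads swing forward as they close: fully open they stand 13 mm farther back than shut.
Start: joints at [64.515, 4.979, 10.078, 95.1, 0, 90], TCP at [0.237, 0.496, 0.231] pointing down, gripper open.
Joint ranges: [-179.16, 179.16], [-48.56, 103.87], [-65.8, 70.77], [-126.05, 130.52], [-82.76, 87.17], [-180, 180]. Speed limits (degrees/s): [127.2, 127.2, 147.25, 180, 180, 180].

### API

Orientations are given as [roll, pitch, yaw] about the fixed x, y, z axes, in that order (R = Rz(yaw) Ry(pitch) Rx(roll)).
In Python, from workcell import bot gives the robot as it stands.
- The arm moves only by the tool play_rows, never from a script. Its argument "targets" is a list of rows, each an object with "grip": the closure in counts, from 0 (fully open) to 255 (shut); "linear": the shift along the world's x, y, z in cm, a list of three; "delta_rot": the turn, a rotation vector about the world's x, y, z in rad, a list of three. A call has 1 to 10 rows; each row is the pose to reach, as a shift and turn from the pose commanded when the call began; what a row does not reach only later rows make up. A row lasts 1/10 s, in which the tool goes at most 50 mm and 8.59 degrees, less where a joint would pass 70% of its speed; a pose out of reach is approached as far as the arm can. A call with a gripper value outside its range is refused whole. The fingers move at their own pace and stop on an object; "force" is the grip in N (left out, the last holds). Time passes only in rows, so rows that repeat a pose let the fingers close. It gives the time, the measured TCP pose, the force, the opening and the grip force at its end, in the units of the state.
- bot.get_obs(): the state, without advancing time (a new reading comes with each control period).
- bot.camera(name): name is "scene" or "top"; returns a dict with "color" (480x640x3 uint8, red, green, blue), "range_z" (480x640 float32, m along the optical axis (not along the pixel's ray), 0 where there is no reading), "fov_y" (degrees; the focal length in pixels is half the picture's height over the tangent of half this angle, whatever the lens; pixels are square), "cx", "cy" (the principal point, pixels), "world_to_cam" (4x4, takes a point from world to camera coordinates). Camera axes: x right, y up, looking along -z (the intrinsics and any distortion apply to the point x, -y, -z); pixel columns grow to the right and rows downward; lengths in m; the calibration is good to about 2 mm. A picture is of the moment at which its call begins.
- bot.job_done(): hands the job in; it is judged then, once.
Trained networks look in a picture, given as the dict that the camera call returned (one of the last four; its "shot" number tells which), for a name from the list of things; names that differ only in an ending like _2 or _b are one class to them, and where a whole thing is asked for, a point or a joint stands for the part that bears it (a point fixed in the world has none). Each returns a list of dicts, best first, with "conf" (0 to 1); they miss things now and then, are a little off and sometimes report something else, mostly with a low value. They report only what shows in the picture. A call takes as long as a camera call. They do not tell look-alikes from the thing itself.
- bot.search_frame(picture, target): "box" ([left, top, right, bottom] in pixels, round what is visible of it).
- bot.trace(picture, target): "pixels" (480x640 bool, what is visible of it) and "box" ([left, top, right, bottom] in pixels, round what is visible of it).
- bot.pinpoint(picture, target): "pixel" ([column, row] in pixels: a listed point, or the origin of a listed thing).
The state is a dict: "time": time; "q": joint angles; "qd": joint speeds; "joint_efforts": joint torques, N m; "ee_pos": TCP position; "tcp_rot": TCP orientation; "wrist_force": force on the tool from outside, world axes, zero at the start; "torque": the same for the moment, N m; "opening": finger opening in m; "grasp_force": force on a finger pad.
Only numpy, scipy, OpenCV 4.12 (cv2) and the standard library are available. Lean on these libraries where they do the work, as an engineer would, in place of code of your own. Each camera call takes 0.05 s, during which the arm holds its last target. There are 200 camera calls.

### The job

Slide the tray along its bay until it is fully home against the back stop, then tip the flip bin right over its edge bar so that all three heat sinks fall into the tray. Next turn the dial, which can be pushed round by its finger pin, until the pointer stands at the index mark on the collar, and only then press the start button fully down and let it go; the dial must stay at the mark. Do not disturb the solder reel, the pen or the loose LED board.

Things in the scene. Friction and masses are not known exactly. Their poses are not given: they have to be found in the camera images.
- shaker: fixed grey steel base, 240 x 226 mm (x, y), floor plate 6 mm thick, turned by up to 0.2 rad. Origin: centre of its underside; +x away from the robot, +y left at yaw 0. Right part: tray bay, y -107.5 to +17.5 mm, open to -x, back stop face at x = +112 mm (36 mm high), right rail 30 mm high (76 mm from x = +2 mm on), left rail the 75 mm pedestal wall. The flip bin stands on the pedestal at x 0 to +100 mm.
- tray_front (a point): middle of the outside of the tray's front wall (-x side), half-way up. The tray is a loose open aluminium tray, 130 x 120 x 32 mm (x, y, z), 3 mm walls, about 0.3 kg, on the bay's floor plate with 2.5 mm play each side. A 60 mm wide, 3 mm thick flange stands out 11 mm from the top of the front wall, underside 29 mm over the tray's. It slides in +x of the shaker, 62 to 102 mm, pushed with a few newtons.
- tray_home_front (a point): fixed point where tray_front is when the tray is fully home against the back stop
- tray: the same tray; origin at the centre of its underside, axes as the shaker's (turned up to 0.04 rad in the bay)
- bin_back (a point): middle of the outside of the flip bin's back wall (left, +y side of the shaker), 70 mm over the hinge, 155 mm over the bench when upright; moves with the bin. The bin is a grey open scoop, 100 mm along x, 60 mm deep; back wall 85 mm high (top 171 mm over the bench), front lip 22 mm. It is hinged at its front lower edge on the edge bar, along the shaker's x at y = +26 mm, z = 85 mm.
- flip_bin (a joint): tilt of the flip bin about the edge bar, rad: 0 upright, 2.4 fully tipped to the right (-y of the shaker) over the tray bay. About 2 N high on the back wall tips it; past about 1.2 rad it falls on by itself and stays tipped. The wall rises as it tips: push near its top and follow the arc upward, as a level push low down can jam.
- sink0_mid (a point): centre of a loose spool-shaped aluminium heat sink, 22 mm across, 20 mm high, 20 g; the three stand upright in the flip bin
- sink1_mid (a point): centre of the second heat sink, alike
- sink2_mid (a point): centre of the third heat sink, alike
- control_unit: fixed grey box, 140 x 200 mm, top 45.5 mm high; origin at the centre of its underside, +x away from the robot and +y left at yaw 0; turned by up to about 0.3 rad. The dial's upright axis is at x = 0, y = -35 mm, the start button at x = 0, y = +66 mm.
- dial_pin (a point): on the axis of the dial's upright steel finger pin, about 2 mm below its top: pin 10 mm thick, from 63 to 90 mm over the bench (the point is 89 mm high), 32 mm from the dial's axis. The dial is a black ribbed disc, 84 mm across, top 63 mm high. Push the pin along its circle, square to the radius; a sideways push jams. It can also be gripped.
- dial (a joint): angle of the dial, rad, growing counterclockwise seen from above; at 0 the pointer points along the control unit's +x; range -2.7 to 2.7. It stays where it is left; about 1 N at the pin turns it. It always starts clockwise of the mark, 0.7 to 2.9 rad away.
- pointer_tip (a point): outer end of the dial's aluminium pointer, 51 mm from the dial's axis, on the line from the axis through the pin
- index_mark (a point): point of the small black index tab (8 mm wide, with a black line at its foot) on the fixed steel collar round the dial, 53 mm from the dial's axis, top about 58 mm high; the collar stands at a different angle each time and does not turn
- start_button (a joint): travel of the start button, m: 0 up, 0.006 fully down (about 5 N); springs back
- start_button_top (a point): centre of the top of the round black start button, 32 mm across, on the control unit
- spool: small reel of solder wire standing behind the control unit, 79 x 58 x 56 mm: leave it alone
- loose_board: round black LED board lying at the bench front between pen and control unit, 57 x 64 x 6 mm: leave it alone
- pen: marker pen lying in front of the tilt cradle, 17 x 135 x 16 mm, along y: leave it alone
Not all that is in view belongs to the job. What is shaped like the control_unit but yellow is not meant.

How it is judged (in metres and radians):
On the way, in this order (a step that is already met when the one before it is completed fails the run):
1. the tray is fully home against the back stop (horizontal distance between tray_front and tray_home_front below 0.008 m), for 0.2 s.
2. the bin is tipped right over and all three heat sinks lie in the tray (horizontal distance between tray_front and tray_home_front below 0.008 m and value of joint flip_bin above 2.2 rad and x of sink0_mid in the frame of tray between -0.066 and 0.066 m and y of sink0_mid in the frame of tray between -0.061 and 0.061 m and z of each of sink0_mid, sink1_mid, sink2_mid in the frame of tray below 0.032 m and x of sink1_mid in the frame of tray between -0.066 and 0.066 m and y of sink1_mid in the frame of tray between -0.061 and 0.061 m and x of sink2_mid in the frame of tray between -0.066 and 0.066 m and y of sink2_mid in the frame of tray between -0.061 and 0.061 m), for 0.2 s.
3. the pointer stands at the index mark (horizontal distance between pointer_tip and index_mark below 0.006 m), for 0.4 s.
4. the start button is pressed fully down with the dial at the mark (horizontal distance between pointer_tip and index_mark below 0.006 m and value of joint start_button above 0.0045 m), for 0.05 s.
At the end, for the whole second after the job is handed in: The tray is home (its front within 8 mm of the home point), the bin tipped by more than 2.2 rad, all three heat sinks inside the tray, the pointer tip within 6 mm (about 6 degrees) of the index mark, and the start button up again (all of step 2 and horizontal distance between pointer_tip and index_mark below 0.006 m and value of joint start_button below 0.0015 m); the robot touches nothing.
It fails at once if a bystander (solder reel, pen, loose LED board) is moved by more than 25 mm (distance of any of spool, loose_board, pen from where it was at the start of the episode above 0.025 m).
It fails at once if the start button is pressed before the pointer stands at the mark (value of joint start_button above 0.0035 m and horizontal distance between pointer_tip and index_mark above 0.008 m).
It also fails if it takes over 72 s, if anything falls off the work surface, if the arm or the gripper's body presses on something with over 40 N, if the wrist force passes 120 N, or if a joint passes its speed limit or range.

## Working session

There is one attempt and no reset: what is moved stays moved. The work goes in short steps, Python scripts to look and compute and a tool call to move; the robot and the scene stay as the last step left them, time stands still between calls to the robot, and variables do not carry over. Pictures are saved under pics/ and viewed, at most 10 in all, crops included, and the job is handed in when it is done.

Besides the shell and the picture viewer there is one more tool, called after ">>>" by a JSON object that holds its "name" and its "arguments". play_rows: Moves the arm, as the interface text tells. Its arguments: {"type":"object","properties":{"targets":{"type":"array","items":{"type":"object","properties":{"grip":{"type":"number"},"linear":{"type":"array","items":{"type":"number"}},"delta_rot":{"type":"array","items":{"type":"number"}}}}},"force":{"type":"number"}},"required":["targets"]}

```bash
mkdir -p pics; cat > h.py <<'E'
import numpy as np, cv2
from workcell import bot
def K(p): return 240/np.tan(np.radians(p["fov_y"])/2)
def dep(p,u,v,z=None):
    """world point at pixel; z given -> intersect with plane height z"""
    f=K(p);M=np.linalg.inv(p["world_to_cam"])
    d=np.array([(u-p["cx"])/f,-(v-p["cy"])/f,-1.])
    o=M[:3,3];r=M[:3,:3]@d
    if z is None:
        a=p["range_z"][int(round(v)),int(round(u))]
        return o+r*a
    return o+r*(z-o[2])/r[2]
def cloud(p):
    f=K(p);M=np.linalg.inv(p["world_to_cam"])
    v,u=np.mgrid[:480,:640];a=p["range_z"]
    c=np.stack([(u-p["cx"])/f*a,-(v-p["cy"])/f*a,-a],-1)
    return c@M[:3,:3].T+M[:3,3]
def proj(p,w):
    c=p["world_to_cam"]@np.r_[w,1];f=K(p)
    return p["cx"]+f*c[0]/-c[2],p["cy"]-f*c[1]/-c[2]
E
python3 - <<'E'
from h import *
np.set_printoptions(precision=3,suppress=True)
o=bot.get_obs();print(o["time"],o["ee_pos"],o["tcp_rot"])
for n in["top","scene"]:
    p=bot.camera(n);cv2.imwrite(f"pics/{n}0.png",p["color"][...,::-1])
    print(n,p["fov_y"],p["cx"],p["cy"],np.linalg.inv(p["world_to_cam"])[:3,3],[k for k in p])
    for t,z in dict(shaker=0,tray_front=.022,tray_home_front=.022,bin_back=.155,sink0_mid=None,control_unit=0,dial_pin=.089,pointer_tip=.06,index_mark=.058,start_button_top=None,spool=None,loose_board=None,pen=None).items():
        for r in bot.pinpoint(p,t)[:4]:
            u,v=r["pixel"]
            try:print(t,round(r["conf"],2),np.round([u,v]),dep(p,u,v,z),dep(p,u,v))
            except Exception as e:print(t,r,e)
E
```

```text
0.0 [0.237 0.496 0.231] [-179.923    0.     154.515]
top 57.77487533682667 321.6682086500713 244.23118298087363 [0.4   0.15  1.244] ['color', 'range_z', 'fov_y', 'cx', 'cy', 'world_to_cam', 'shot']
shaker 0.92 [469. 258.] [ 0.518 -0.28   0.   ] [ 0.509 -0.249  0.09 ]
shaker 0.35 [279. 245.] [0.554 0.266 0.   ] [0.547 0.261 0.052]
tray_front 0.92 [494. 298.] [ 0.403 -0.34   0.022] [ 0.403 -0.334  0.039]
tray_front 0.26 [278. 241.] [0.562 0.266 0.022] [0.559 0.263 0.051]
bin_back 0.91 [454. 239.] [ 0.551 -0.192  0.155] [ 0.551 -0.192  0.154]
sink0_mid 0.61 [312. 194.] [0.704 0.171 0.005] [0.704 0.171 0.005]
sink0_mid 0.46 [460. 252.] [ 0.522 -0.22   0.11 ] [ 0.522 -0.22   0.11 ]
sink0_mid 0.29 [288. 263.] [0.499 0.234 0.048] [0.499 0.234 0.048]
control_unit 0.93 [146. 264.] [0.501 0.644 0.   ] [0.496 0.62  0.06 ]
control_unit 0.59 [255. 261.] [0.508 0.333 0.   ] [0.503 0.324 0.063]
dial_pin 0.89 [144. 242.] [0.553 0.619 0.089] [0.558 0.635 0.05 ]
dial_pin 0.69 [278. 257.] [0.512 0.26  0.089] [0.512 0.26  0.091]
pointer_tip 0.75 [146. 241.] [0.558 0.625 0.06 ] [0.56  0.63  0.047]
pointe
[... 1177 characters left out ...]
.227  0.114]
control_unit 0.81 [279. 250.] [0.52  0.319 0.   ] [0.472 0.273 0.053]
control_unit 0.65 [209. 212.] [0.514 0.643 0.   ] [-0.002 -0.027  0.572]
dial_pin 0.77 [293. 236.] [0.518 0.255 0.089] [0.54  0.275 0.066]
pointer_tip 0.65 [296. 245.] [0.514 0.243 0.06 ] [0.523 0.251 0.051]
index_mark 0.93 [298. 244.] [0.525 0.24  0.058] [0.536 0.25  0.046]
start_button_top 0.44 [261. 222.] [0.527 0.399 0.064] [0.527 0.399 0.064]
spool 0.62 [349. 242.] [0.679 0.162 0.02 ] [0.679 0.162 0.02 ]
spool 0.32 [350. 333.] [ 0.374 -0.074  0.01 ] [ 0.374 -0.074  0.01 ]
loose_board 0.55 [306. 305.] [0.387 0.091 0.   ] [0.387 0.091 0.   ]
pen 0.81 [348. 335.] [ 0.372 -0.072  0.003] [ 0.372 -0.072  0.003]
```

```bash
python3 - <<'E'
import cv2,numpy as np
a=cv2.imread("pics/top0.png")
c=cv2.resize(a[215:300,205:305],(800,680)[:2] if 0 else (700,595),interpolation=cv2.INTER_CUBIC)
cv2.imwrite("pics/dialcrop.png",c)
E
```

```text
(no output)
```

View pics/top0.png

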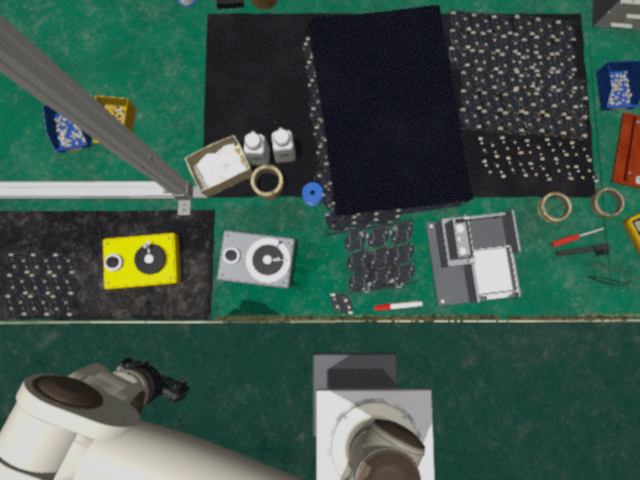

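View pics/dialcrop.png

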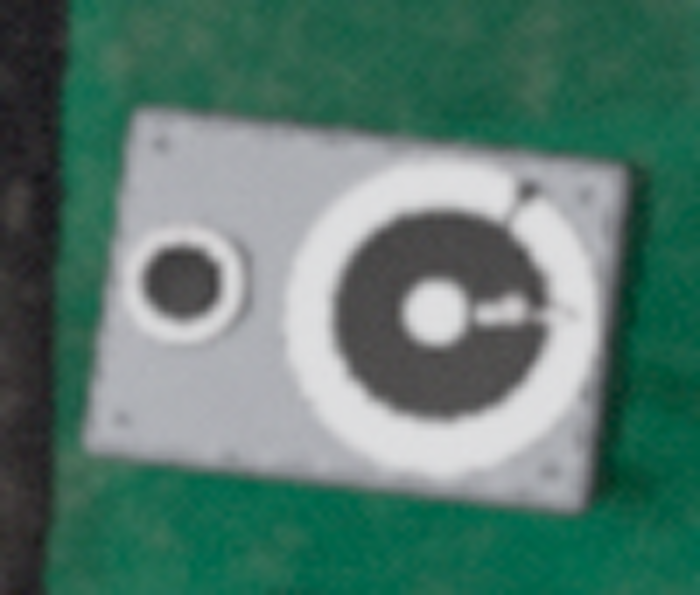

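Grey unit at (257,258) with dial and start button fits "grey box"; the look-alike at (140,262) is yellow, so not meant. The crop shows the pointer/pin to the right (-y) at about (286,260), the black index tab at (280,242), dial centre (267,260), button (231,255). The shaker is at (475,255), pen (398,306), LED board (341,302), reel (312,193).

```bash
python3 - <<'E'
from h import *
np.set_printoptions(precision=4,suppress=True)
p=bot.camera("top");C=cloud(p)
def box(n,m):
    q=C[m][:,:2].astype(np.float32);r=cv2.minAreaRect(q*1000);print(n,len(q),np.array(r[0]),np.array(r[1]),r[2],"med z",np.median(C[m][:,2]))
X,Y,Z=C[...,0],C[...,1],C[...,2]
sh=(Y<-.12)&(Y>-.45)&(X>.38)&(X<.68)
box("shaker>4mm",sh&(Z>.004))
box("bin top",sh&(Z>.166)); box("bin>.1",sh&(Z>.095))
u=(Y>.19)&(Y<.45)&(X>.4)&(X<.62)
box("unit",u&(Z>.038)&(Z<.05)); box("disc",u&(Z>.06)&(Z<.066)); box("pin",u&(Z>.075))
for n,uv,z in[("dialc",(267.3,259.7),.064),("pin",(277.9,259.3),.09),("tab",(280.3,242.1),.058),("ptr",(286.4,259.7),.062),("btn",(231.1,255.4),.07)]:
    print(n,dep(p,*uv,z),dep(p,*uv))
# tray rim
for m in [sh&(Z>.030)&(Z<.044)]: box("trayrim",m)
box("hi rail",sh&(Z>.078)&(Z<.088)); 
for t in["tray","shaker","flip_bin"]:
    for r in bot.trace(p,t)[:1]:
        print(t,r["conf"],r["box"])
        cs,_=cv2.findContours(r["pixels"].astype(np.uint8),0,1)
c=p["color"][195:315,415:535];cv2.imwrite("pics/shcrop.png",cv2.resize(c,(590,590),interpolation=cv2.INTER_CUBIC)[...,::-1])
E
```

```text
shaker>4mm 7714 [ 530.0217 -284.9559] [300.0172 329.5724] 0.021227048709988594 med z 0.011523562593340864
bin top 131 [ 553.1331 -200.1803] [99.9521 24.2748] 7.022329330444336 med z 0.1707161229056957
bin>.1 737 [ 555.5447 -223.9879] [122.2884  71.9397] 6.382626533508301 med z 0.11926539972559902
unit 1975 [511.0194 326.4475] [199.7822 139.6016] 83.11357116699219 med z 0.04613226779379476
disc 609 [501.2594 329.412 ] [ 85.0502 160.3444] 9.32758903503418 med z 0.06325007142117256
pin 18 [506.0391 260.7333] [10.4951  9.3984] 45.397674560546875 med z 0.09117759385800162
dialc [0.5064 0.2908 0.064 ] [0.5064 0.2908 0.0637]
pin [0.5051 0.2595 0.09  ] [0.5051 0.2595 0.0902]
tab [0.5554 0.2565 0.058 ] [0.5551 0.2562 0.0609]
ptr [0.5065 0.239  0.062 ] [0.5075 0.2398 0.0508]
btn [0.5176 0.3882 0.07  ] [0.5179 0.3889 0.0666]
trayrim 899 [ 543.399  -264.0802] [303.7418 254.7715] 7.071590423583984 med z 0.03707199011023321
hi rail 330 [ 523.5641 -292.3014] [210.3925 202.1387] 6.156935214996338 med z 0.0817325815831923
tray 0.55 [474.3, 242.9, 513.9, 301.7]
shaker 0.62 [426.0, 209.8, 521.3, 303.5]
flip_bin 0.9 [443.7, 221.0, 478.8, 259.2]
```

View pics/shcrop.png

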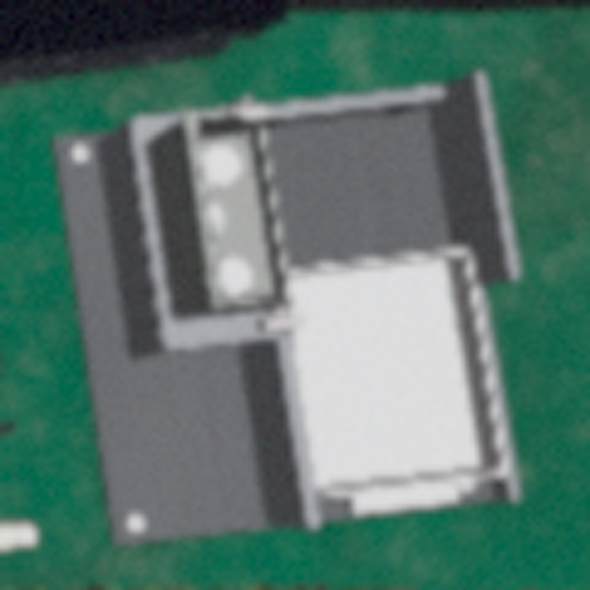

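>>> {"name": "play_rows", "arguments": {"targets": [{"grip": 255, "linear": [8, -5, 0], "delta_rot": [0, 0, -0.1]}, {"grip": 255, "linear": [14, -10, 0], "delta_rot": [0, 0, -0.2]}, {"grip": 255, "linear": [14, -15, 0], "delta_rot": [0, 0, -0.3]}, {"grip": 255, "linear": [14, -20, 0], "delta_rot": [0, 0, -0.4]}, {"grip": 255, "linear": [14, -25, 0], "delta_rot": [0, 0, -0.5]}, {"grip": 255, "linear": [14, -30, 0], "delta_rot": [0, 0, -0.6]}, {"grip": 255, "linear": [14, -35, 0], "delta_rot": [0, 0, -0.7]}, {"grip": 255, "linear": [14, -40, 0], "delta_rot": [0, 0, -0.8]}, {"grip": 255, "linear": [14, -45, 0], "delta_rot": [0, 0, -0.9]}, {"grip": 255, "linear": [14, -50, 0], "delta_rot": [0, 0, -1.0]}]}}

```text
time: 2.6
ee_pos: [0.3759, 0.0487, 0.2315]
tcp_rot: [179.9, 0.0, 97.0]
wrist_force: [0.8, 1.3, 0.2]
opening: 0.0001
grasp_force: 0.0
```

>>> {"name": "play_rows", "arguments": {"targets": [{"grip": 255, "linear": [0, -5, 0]}, {"grip": 255, "linear": [0, -10, 0]}, {"grip": 255, "linear": [0, -15, 0]}, {"grip": 255, "linear": [-2, -20, 0]}, {"grip": 255, "linear": [-2, -25, 0]}, {"grip": 255, "linear": [-3, -30, 0]}, {"grip": 255, "linear": [-3, -34, 0]}, {"grip": 255, "linear": [-3, -34, 0]}, {"grip": 255, "linear": [-3, -34, 0]}, {"grip": 255, "linear": [-3, -34, 0]}]}}

```text
validation failed for argument at $.ta...
```

>>> {"name": "play_rows", "arguments": {"targets": [{"grip": 255, "linear": [0, -5, 0], "delta_rot": [0, 0, 0]}, {"grip": 255, "linear": [0, -10, 0], "delta_rot": [0, 0, 0]}, {"grip": 255, "linear": [0, -15, 0], "delta_rot": [0, 0, 0]}, {"grip": 255, "linear": [-2, -20, 0], "delta_rot": [0, 0, 0]}, {"grip": 255, "linear": [-2, -25, 0], "delta_rot": [0, 0, 0]}, {"grip": 255, "linear": [-3, -30, 0], "delta_rot": [0, 0, 0]}, {"grip": 255, "linear": [-3, -34, 0], "delta_rot": [0, 0, 0]}, {"grip": 255, "linear": [-3, -34, 0], "delta_rot": [0, 0, 0]}, {"grip": 255, "linear": [-3, -34, 0], "delta_rot": [0, 0, 0]}]}}

```text
time: 3.5
ee_pos: [0.3459, -0.2901, 0.2309]
tcp_rot: [-180.0, -0.1, 97.1]
wrist_force: [1.0, 0.2, 0.3]
opening: 0.0
grasp_force: 0.0
```

>>> {"name": "play_rows", "arguments": {"targets": [{"grip": 255, "linear": [0, -4, -3], "delta_rot": [0, 0, 0]}, {"grip": 255, "linear": [0, -5.9, -7], "delta_rot": [0, 0, 0]}, {"grip": 255, "linear": [0, -5.9, -11], "delta_rot": [0, 0, 0]}, {"grip": 255, "linear": [0, -5.9, -15], "delta_rot": [0, 0, 0]}, {"grip": 255, "linear": [0, -5.9, -18.5], "delta_rot": [0, 0, 0]}, {"grip": 255, "linear": [0, -5.9, -20.6], "delta_rot": [0, 0, 0]}, {"grip": 255, "linear": [0, -5.9, -20.6], "delta_rot": [0, 0, 0]}]}}

```text
time: 4.2
ee_pos: [0.3455, -0.3458, 0.0227]
tcp_rot: [-179.8, -0.2, 97.3]
wrist_force: [-0.7, -0.3, -0.8]
opening: -0.0002
grasp_force: 0.0
```

>>> {"name": "play_rows", "arguments": {"targets": [{"grip": 255, "linear": [2, 0.25, 0], "delta_rot": [0, 0, 0]}, {"grip": 255, "linear": [3.5, 0.43, 0], "delta_rot": [0, 0, 0]}, {"grip": 255, "linear": [4.5, 0.55, 0], "delta_rot": [0, 0, 0]}, {"grip": 255, "linear": [5.5, 0.68, 0], "delta_rot": [0, 0, 0]}, {"grip": 255, "linear": [6.5, 0.8, 0], "delta_rot": [0, 0, 0]}, {"grip": 255, "linear": [7.5, 0.92, 0], "delta_rot": [0, 0, 0]}, {"grip": 255, "linear": [8.5, 1.04, 0], "delta_rot": [0, 0, 0]}, {"grip": 255, "linear": [9.5, 1.17, 0], "delta_rot": [0, 0, 0]}, {"grip": 255, "linear": [10.5, 1.29, 0], "delta_rot": [0, 0, 0]}, {"grip": 255, "linear": [11, 1.35, 0], "delta_rot": [0, 0, 0]}]}}

```text
time: 5.2
ee_pos: [0.4568, -0.3353, 0.0267]
tcp_rot: [-180.0, 0.1, 97.2]
wrist_force: [-7.4, -1.1, 8.9]
opening: -0.0001
grasp_force: 5.3
```

>>> {"name": "play_rows", "arguments": {"targets": [{"grip": 255, "linear": [0.5, 0.06, 0], "delta_rot": [0, 0, 0]}, {"grip": 255, "linear": [1.0, 0.12, 0], "delta_rot": [0, 0, 0]}, {"grip": 255, "linear": [1.4, 0.17, 0], "delta_rot": [0, 0, 0]}, {"grip": 255, "linear": [1.6, 0.2, 0], "delta_rot": [0, 0, 0]}]}}

```text
time: 5.6
ee_pos: [0.4724, -0.3333, 0.0267]
tcp_rot: [-180.0, 0.1, 97.2]
wrist_force: [-7.2, -1.4, 8.4]
opening: -0.0001
grasp_force: 5.1
```

```bash
python3 - <<'E'
from h import *
p=bot.camera("scene")
print([(r["conf"],r["pixel"],dep(p,*r["pixel"],.022),dep(p,*r["pixel"])) for r in bot.pinpoint(p,"tray_front")])
c=p["color"][240:400,380:540];cv2.imwrite("pics/s1.png",cv2.resize(c,(590,590),interpolation=cv2.INTER_CUBIC)[...,::-1])
E
```

```text
[(0.67, [457.8, 353.8], array([ 0.48704826, -0.33229713,  0.022     ]), array([ 0.46549075, -0.33968719,  0.04606272]))]
```

View pics/s1.png

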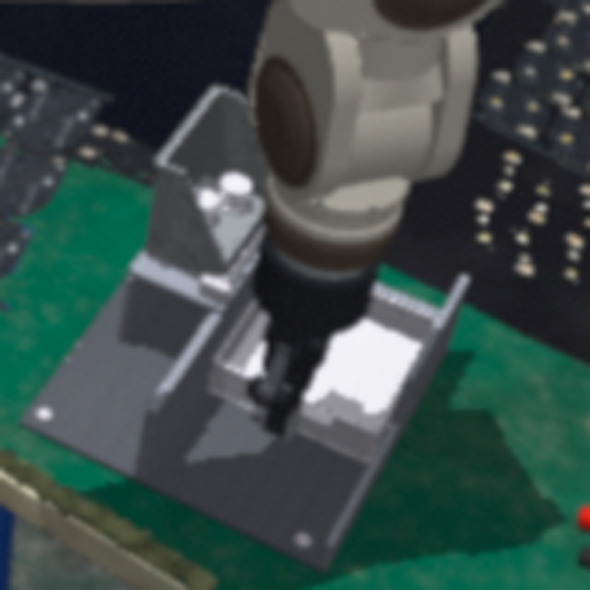

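The tray slides ahead of the closed fingers and is near the back stop, roughly 1 cm short (fingers at (458,355)); continue until force rises.

>>> {"name": "play_rows", "arguments": {"targets": [{"grip": 255, "linear": [0.5, 0.06, 0], "delta_rot": [0, 0, 0]}, {"grip": 255, "linear": [0.9, 0.11, 0], "delta_rot": [0, 0, 0]}, {"grip": 255, "linear": [1.2, 0.15, 0], "delta_rot": [0, 0, 0]}]}}

```text
time: 6.0
ee_pos: [0.477, -0.3325, 0.0265]
tcp_rot: [-179.1, 0.1, 97.0]
wrist_force: [-56.0, -5.8, 31.2]
opening: -0.0002
grasp_force: 32.2
```

>>> {"name": "play_rows", "arguments": {"targets": [{"grip": 255, "linear": [-1.5, -0.18, 0], "delta_rot": [0, 0, 0]}, {"grip": 255, "linear": [-4, -0.5, 0], "delta_rot": [0, 0, 0]}, {"grip": 255, "linear": [-6, -0.7, 2], "delta_rot": [0, 0, 0]}, {"grip": 255, "linear": [-6, -0.7, 7], "delta_rot": [0, 0, 0]}, {"grip": 255, "linear": [-6, -0.7, 12], "delta_rot": [0, 0, 0]}, {"grip": 255, "linear": [-6, -0.7, 17], "delta_rot": [0, 0, 0]}, {"grip": 255, "linear": [-6, -0.7, 22], "delta_rot": [0, 0, 0]}, {"grip": 255, "linear": [-4, 4, 22], "delta_rot": [0, 0, 0]}, {"grip": 255, "linear": [-2, 8, 22], "delta_rot": [0, 0, 0]}]}}

```text
time: 6.9
ee_pos: [0.4653, -0.2511, 0.2481]
tcp_rot: [179.8, 0.1, 97.1]
wrist_force: [1.2, -0.9, -0.9]
opening: 0.0001
grasp_force: 0.0
```

```bash
python3 - <<'E'
from h import *
o=bot.get_obs();print(o["time"],o["ee_pos"])
p=bot.camera("top")
print([(r["conf"],r["pixel"],dep(p,*r["pixel"],.022),dep(p,*r["pixel"])) for r in bot.pinpoint(p,"tray_front")])
for n in["bin_back","sink0_mid"]:print(n,[(r["conf"],r["pixel"],dep(p,*r["pixel"])) for r in bot.pinpoint(p,n)][:3])
c=p["color"][195:315,415:535];cv2.imwrite("pics/t2.png",cv2.resize(c,(590,590),interpolation=cv2.INTER_CUBIC)[...,::-1])
E
```

```text
6.9 [ 0.46525898 -0.2511383   0.24806478]
[(0.91, [487.9, 264.3], array([ 0.49672814, -0.32651518,  0.022     ]), array([ 0.49563748, -0.32113167,  0.03581955]))]
bin_back [(0.67, [454.1, 240.7], array([ 0.54691523, -0.19368744,  0.1492778 ])), (0.5, [230.3, 252.9], array([0.52478098, 0.39130702, 0.06641742]))]
sink0_mid [(0.46, [460.8, 252.9], array([ 0.52061294, -0.22477484,  0.10264999]))]
```

View pics/t2.png

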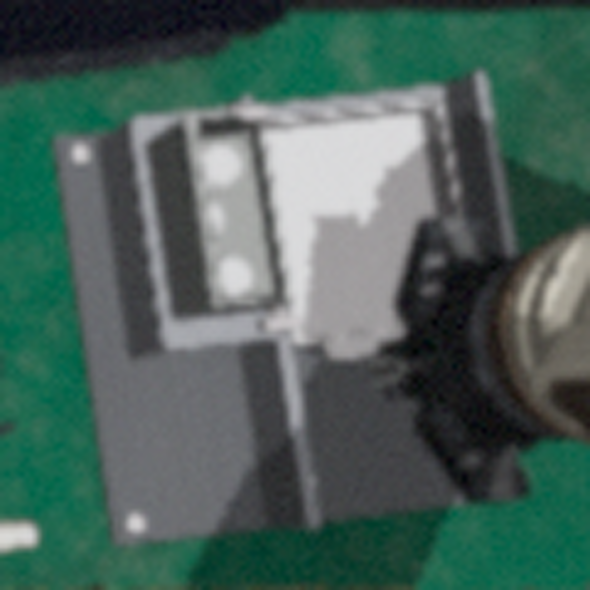

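The tray sits against the back stop (front edge at about (487,265)), bin still upright with three sinks. Now to behind the bin's back wall.

>>> {"name": "play_rows", "arguments": {"targets": [{"grip": 255, "linear": [2, 4.5, 0], "delta_rot": [0, 0, 0]}, {"grip": 255, "linear": [5, 8, 0], "delta_rot": [0, 0, 0]}, {"grip": 255, "linear": [8.2, 10, 0], "delta_rot": [0, 0, 0]}, {"grip": 255, "linear": [8.2, 10, -2], "delta_rot": [0, 0, 0]}, {"grip": 255, "linear": [8.2, 10, -5], "delta_rot": [0, 0, 0]}, {"grip": 255, "linear": [8.2, 10, -8.6], "delta_rot": [0, 0, 0]}, {"grip": 255, "linear": [8.2, 10, -8.6], "delta_rot": [0, 0, 0]}]}}

```text
time: 7.8
ee_pos: [0.544, -0.1519, 0.1544]
tcp_rot: [-179.6, -0.2, 97.2]
wrist_force: [0.3, 1.1, -1.1]
opening: 0.0001
grasp_force: 0.0
```

>>> {"name": "play_rows", "arguments": {"targets": [{"grip": 255, "linear": [0.25, -2.0, 0], "delta_rot": [0, 0, 0]}, {"grip": 255, "linear": [0.37, -3.0, 0.1], "delta_rot": [0, 0, 0]}, {"grip": 255, "linear": [0.49, -4.0, 0.8], "delta_rot": [0, 0, 0]}, {"grip": 255, "linear": [0.61, -5.0, 1.4], "delta_rot": [0, 0, 0]}, {"grip": 255, "linear": [0.75, -6.1, 1.85], "delta_rot": [0, 0, 0]}, {"grip": 255, "linear": [0.89, -7.25, 2.15], "delta_rot": [0, 0, 0]}]}}

```text
time: 8.4
ee_pos: [0.5555, -0.225, 0.1819]
tcp_rot: [180.0, 0.0, 97.2]
wrist_force: [-1.3, 1.2, 0.1]
opening: 0.0002
grasp_force: 0.7
```

>>> {"name": "play_rows", "arguments": {"targets": [{"grip": 255, "linear": [0.12, -0.95, 0.05], "delta_rot": [0, 0, 0]}, {"grip": 255, "linear": [0.23, -1.9, 0.1], "delta_rot": [0, 0, 0]}, {"grip": 255, "linear": [0.35, -2.85, 0.0], "delta_rot": [0, 0, 0]}, {"grip": 255, "linear": [0.46, -3.75, -0.15], "delta_rot": [0, 0, 0]}, {"grip": 255, "linear": [0.57, -4.65, -0.4], "delta_rot": [0, 0, 0]}, {"grip": 255, "linear": [0.68, -5.55, -0.75], "delta_rot": [0, 0, 0]}, {"grip": 255, "linear": [0.79, -6.4, -1.2], "delta_rot": [0, 0, 0]}, {"grip": 255, "linear": [0.89, -7.25, -1.75], "delta_rot": [0, 0, 0]}]}}

```text
time: 9.2
ee_pos: [0.5641, -0.2972, 0.1626]
tcp_rot: [-180.0, -0.0, 97.2]
wrist_force: [0.1, 0.4, -0.1]
opening: 0.0001
grasp_force: 0.0
```

>>> {"name": "play_rows", "arguments": {"targets": [{"grip": 255, "linear": [0.1, -1, -0.8], "delta_rot": [0, 0, 0]}, {"grip": 255, "linear": [0.1, -1, 2], "delta_rot": [0, 0, 0]}, {"grip": 255, "linear": [0.1, 0, 6], "delta_rot": [0, 0, 0]}, {"grip": 255, "linear": [0, 5, 10], "delta_rot": [0, 0, 0]}, {"grip": 255, "linear": [-2, 10, 10], "delta_rot": [0, 0, 0]}, {"grip": 255, "linear": [-4, 15, 10], "delta_rot": [0, 0, 0]}, {"grip": 255, "linear": [-6, 20, 10], "delta_rot": [0, 0, 0]}, {"grip": 255, "linear": [-6, 25, 10], "delta_rot": [0, 0, 0]}]}}

```text
time: 10.0
ee_pos: [0.5053, -0.0667, 0.2633]
tcp_rot: [180.0, 0.0, 97.2]
wrist_force: [1.9, 0.8, -0.5]
opening: 0.0001
grasp_force: 0.0
```

```bash
python3 - <<'E'
from h import *
np.set_printoptions(precision=4,suppress=True)
o=bot.get_obs();print(o["time"],o["ee_pos"])
p=bot.camera("top")
for n in["bin_back","sink0_mid","tray_front"]:print(n,[(r["conf"],r["pixel"],dep(p,*r["pixel"])) for r in bot.pinpoint(p,n)][:4])
c=p["color"][195:315,415:535];cv2.imwrite("pics/t3.png",cv2.resize(c,(590,590),interpolation=cv2.INTER_CUBIC)[...,::-1])
E
```

```text
10.0 [ 0.5053 -0.0667  0.2633]
bin_back []
sink0_mid []
tray_front []
```

View pics/t3.png

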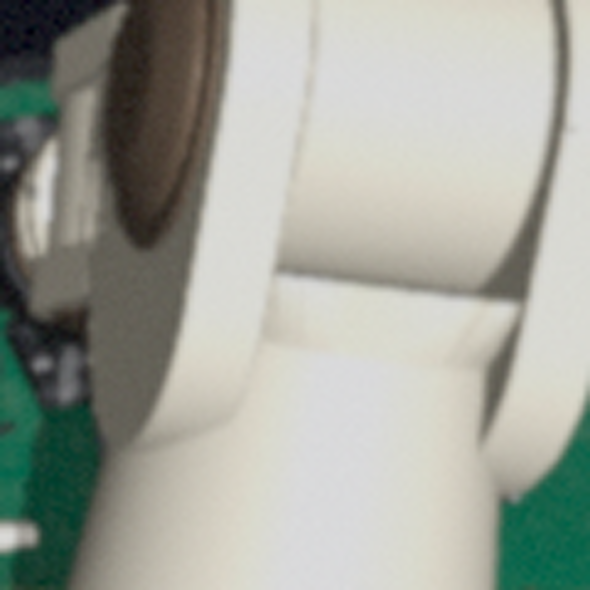

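The arm hides the shaker in this view; move on toward the dial and look again.

>>> {"name": "play_rows", "arguments": {"targets": [{"grip": 140, "linear": [0, 5, 0], "delta_rot": [0, 0, -0.04]}, {"grip": 140, "linear": [0, 10, 0], "delta_rot": [0, 0, -0.08]}, {"grip": 140, "linear": [0, 15, 0], "delta_rot": [0, 0, -0.12]}, {"grip": 140, "linear": [0, 20, 0], "delta_rot": [0, 0, -0.16]}, {"grip": 140, "linear": [0, 25, 0], "delta_rot": [0, 0, -0.16]}, {"grip": 140, "linear": [0, 30, 0], "delta_rot": [0, 0, -0.16]}, {"grip": 140, "linear": [0, 32.8, -2], "delta_rot": [0, 0, -0.16]}, {"grip": 140, "linear": [0, 32.8, -5], "delta_rot": [0, 0, -0.16]}, {"grip": 140, "linear": [0, 32.8, -8], "delta_rot": [0, 0, -0.16]}, {"grip": 140, "linear": [0, 32.8, -11], "delta_rot": [0, 0, -0.16]}]}}

```text
time: 11.2
ee_pos: [0.5076, 0.2594, 0.1512]
tcp_rot: [-180.0, 0.0, 88.0]
wrist_force: [-0.2, 0.9, 0.7]
opening: 0.0387
grasp_force: 0.0
```

```bash
python3 - <<'E'
from h import *
np.set_printoptions(precision=4,suppress=True)
o=bot.get_obs();print(o["time"],o["ee_pos"],o["opening"])
p=bot.camera("top")
R=np.array([[.9925,.122],[-.122,.9925]])
for n in["bin_back","sink0_mid","tray_front"]:
    for r in bot.pinpoint(p,n)[:5]:
        w=dep(p,*r["pixel"]);print(n,r["conf"],r["pixel"],w,R@(w[:2]-[.512,-.2835]))
s=bot.camera("scene")
c1=cv2.resize(p["color"][195:315,415:535],(400,400),interpolation=cv2.INTER_CUBIC)
c2=cv2.resize(s["color"][170:320,220:370],(400,400),interpolation=cv2.INTER_CUBIC)
cv2.imwrite("pics/t4.png",np.hstack([c1,c2])[...,::-1])
E
```

```text
11.2 [0.5076 0.2594 0.1512] 0.038706803103184605
bin_back 0.62 [500.7, 233.2] [ 0.5789 -0.3492  0.065 ] [ 0.0584 -0.0734]
tray_front 0.89 [488.2, 263.7] [ 0.4972 -0.3215  0.0372] [-0.0193 -0.0359]
```

View pics/t4.png

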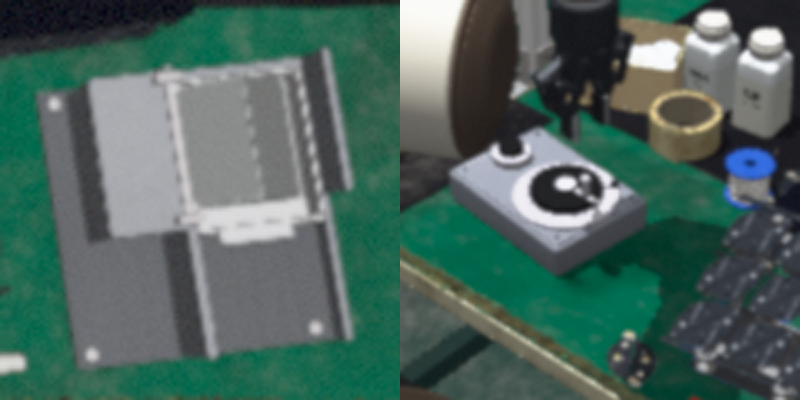

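The bin is tipped right over, covering the tray (left half); sinks hidden beneath. Right half: gripper above the dial unit, dial untouched. Lower over the pin.

>>> {"name": "play_rows", "arguments": {"force": 20, "targets": [{"grip": 140, "linear": [0, 0, -3], "delta_rot": [0, 0, 0]}, {"grip": 140, "linear": [0, 0, -6], "delta_rot": [0, 0, 0]}, {"grip": 140, "linear": [0, 0, -8], "delta_rot": [0, 0, 0]}, {"grip": 140, "linear": [0, 0, -8.4], "delta_rot": [0, 0, 0]}, {"grip": 140, "linear": [0, 0, -8.4], "delta_rot": [0, 0, 0]}, {"grip": 255, "linear": [0, 0, -8.4], "delta_rot": [0, 0, 0]}, {"grip": 255, "linear": [0, 0, -8.4], "delta_rot": [0, 0, 0]}, {"grip": 255, "linear": [0, 0, -8.4], "delta_rot": [0, 0, 0]}, {"grip": 255, "linear": [0, 0, -8.4], "delta_rot": [0, 0, 0]}]}}

```text
time: 12.35
ee_pos: [0.5075, 0.2607, 0.0711]
tcp_rot: [179.9, -0.1, 88.1]
wrist_force: [-0.4, -1.0, 6.0]
opening: 0.009
grasp_force: 19.7
```

>>> {"name": "play_rows", "arguments": {"targets": [{"grip": 255, "linear": [0, 0, 0.2], "delta_rot": [0, 0, 0]}, {"grip": 255, "linear": [0.49, 0.05, 0.2], "delta_rot": [0, 0, 0.14]}, {"grip": 255, "linear": [0.92, 0.16, 0.2], "delta_rot": [0, 0, 0.28]}, {"grip": 255, "linear": [1.33, 0.32, 0.2], "delta_rot": [0, 0, 0.42]}, {"grip": 255, "linear": [1.72, 0.55, 0.2], "delta_rot": [0, 0, 0.56]}, {"grip": 255, "linear": [2.07, 0.82, 0.2], "delta_rot": [0, 0, 0.7]}, {"grip": 255, "linear": [2.31, 1.06, 0.2], "delta_rot": [0, 0, 0.81]}, {"grip": 255, "linear": [2.49, 1.27, 0.2], "delta_rot": [0, 0, 0.9]}, {"grip": 255, "linear": [2.49, 1.27, 0.2], "delta_rot": [0, 0, 0.9]}]}}

```text
time: 13.25
ee_pos: [0.532, 0.2725, 0.0712]
tcp_rot: [-180.0, 0.1, 139.7]
wrist_force: [3.8, -3.6, -2.4]
opening: 0.0089
grasp_force: 20.4
```

>>> {"name": "play_rows", "arguments": {"targets": [{"grip": 150, "linear": [0, 0, 0], "delta_rot": [0, 0, 0]}, {"grip": 150, "linear": [0, 0, 0], "delta_rot": [0, 0, 0]}, {"grip": 150, "linear": [0, 0, 0], "delta_rot": [0, 0, 0]}, {"grip": 150, "linear": [0, 0, 3], "delta_rot": [0, 0, 0]}, {"grip": 150, "linear": [0, 0, 7], "delta_rot": [0, 0, 0]}, {"grip": 255, "linear": [-3, 4, 8], "delta_rot": [0, 0, 0]}, {"grip": 255, "linear": [-6, 8, 8], "delta_rot": [0, 0, 0]}, {"grip": 255, "linear": [-8, 12, 8], "delta_rot": [0, 0, 0]}, {"grip": 255, "linear": [-10, 16, 8], "delta_rot": [0, 0, 0]}, {"grip": 255, "linear": [-12, 20, 8], "delta_rot": [0, 0, 0]}]}}

```text
time: 14.25
ee_pos: [0.4102, 0.4746, 0.1517]
tcp_rot: [180.0, -0.0, 139.6]
wrist_force: [0.1, -0.3, -0.3]
opening: -0.0005
grasp_force: 0.0
```

```bash
python3 - <<'E'
from h import *
np.set_printoptions(precision=4,suppress=True)
o=bot.get_obs();print(o["time"],o["ee_pos"],o["opening"])
p=bot.camera("top")
for n,z in dict(dial_pin=.089,pointer_tip=.06,index_mark=.058,start_button_top=.067).items():
    for r in bot.pinpoint(p,n)[:3]:
        w=dep(p,*r["pixel"],z);d=w[:2]-[.5068,.2917];print(n,r["conf"],r["pixel"],w,"ang",np.degrees(np.arctan2(d[1],d[0])),np.hypot(*d))
cv2.imwrite("pics/t5.png",cv2.resize(p["color"][215:300,205:305],(700,595),interpolation=cv2.INTER_CUBIC)[...,::-1])
E
```

```text
14.25 [0.4102 0.4746 0.1517] -0.0004768639762312208
dial_pin 0.88 [273.7, 250.2] [0.5296 0.2711 0.089 ] ang -42.151641273285996 0.03072604218041007
dial_pin 0.84 [144.4, 244.1] [0.5462 0.6164 0.089 ] ang 83.09044546360626 0.32710782767519336
pointer_tip 0.94 [146.5, 240.2] [0.5606 0.6229 0.06  ] ang 80.77677789880937 0.3355776479376149
pointer_tip 0.7 [276.9, 247.1] [0.5414 0.2655 0.06  ] ang -37.18958165648654 0.043392748155575034
index_mark 0.55 [277.4, 242.3] [0.5549 0.2644 0.058 ] ang -29.537639373522495 0.05527798966095034
start_button_top 0.66 [228.4, 255.8] [0.5168 0.3961 0.067 ] ang 84.52837912828561 0.10492105739348831
```

View pics/t5.png

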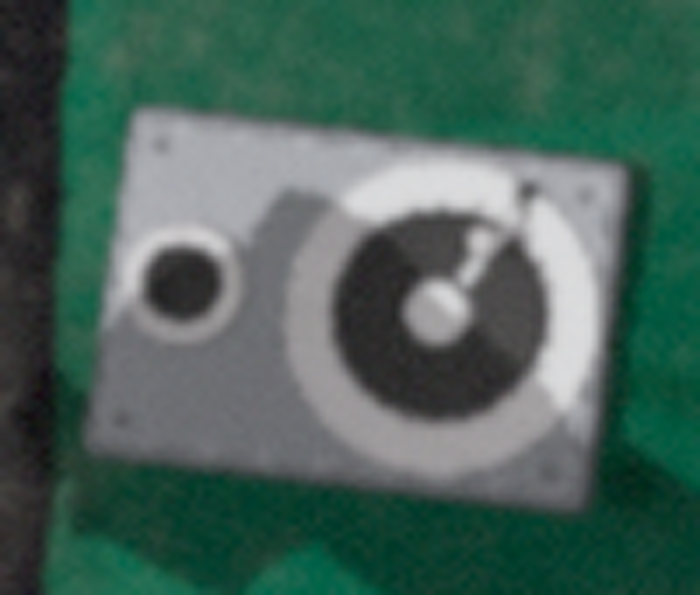

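The pointer now stands on the black index line near (279,244); verify numerically by polar sampling.

```bash
python3 - <<'E'
from h import *
p=bot.camera("top");g=cv2.cvtColor(p["color"],cv2.COLOR_RGB2GRAY).astype(np.float32)
A=np.arange(-60,-14,2)
for z,rs in((.064,(26,36,38,40)),(.058,(46,50,54,56,58,60))):
  for r in rs:
    uv=np.array([proj(p,[.5068+r/1e3*np.cos(np.radians(a)),.2917+r/1e3*np.sin(np.radians(a)),z]) for a in A],np.float32)
    print(r,cv2.remap(g,uv[:,0][None],uv[:,1][None],cv2.INTER_CUBIC)[0].astype(int))
print(A)
E
```

```text
26 [ 74  74  76  78  82  88 101 120 139 153 162 171 176 174 167 152 136 118
  98  84  77  71  67]
36 [ 72  72  71  67  62  60  64  72  89 117 140 153 167 176 183 187 182 169
 154 135 110  91  75]
38 [ 71  71  68  65  61  56  57  72  94 116 140 152 153 155 154 154 151 144
 127 110  91  78  71]
40 [ 78  83  83  79  71  66  66  73  94 119 134 143 144 134 128 128 128 121
 112 101  95  92  94]
46 [189 200 204 197 188 177 162 155 154 153 163 178 188 192 194 194 200 203
 203 194 189 193 203]
50 [216 217 218 218 215 214 208 202 193 179 173 182 192 198 202 210 215 217
 215 216 215 214 216]
54 [218 218 217 217 216 218 217 215 209 192 171 160 152 158 182 200 215 217
 218 218 217 217 217]
56 [218 219 217 217 217 217 218 217 215 206 183 153 135 133 156 189 206 216
 219 218 218 218 217]
58 [218 217 215 216 215 216 215 216 214 207 186 152 117 108 136 173 198 212
 214 215 215 214 214]
60 [206 210 209 206 205 204 206 204 204 195 177 139 102  96 124 160 187 200
 203 204 205 203 203]
[-60 -58 -56 -54 -52 -50 -48 -46 -44 -42 -40 -38 -36 -34 -32 -30 -28 -26
 -24 -22 -20 -18 -16]
```

>>> {"name": "play_rows", "arguments": {"targets": [{"grip": 255, "linear": [4, -3, 0], "delta_rot": [0, 0, 0]}, {"grip": 255, "linear": [8, -6, 0], "delta_rot": [0, 0, 0]}, {"grip": 255, "linear": [10.7, -8.1, 0], "delta_rot": [0, 0, 0]}, {"grip": 255, "linear": [10.7, -8.1, -3], "delta_rot": [0, 0, 0]}, {"grip": 255, "linear": [10.7, -8.1, -6], "delta_rot": [0, 0, 0]}, {"grip": 255, "linear": [10.7, -8.1, -7.2], "delta_rot": [0, 0, 0]}, {"grip": 255, "linear": [10.7, -8.1, -7.2], "delta_rot": [0, 0, 0]}]}}

```text
time: 15.25
ee_pos: [0.5181, 0.3904, 0.0776]
tcp_rot: [-179.8, -0.0, 139.5]
wrist_force: [-0.5, 0.1, 0.7]
opening: -0.0001
grasp_force: 0.0
```

>>> {"name": "play_rows", "arguments": {"targets": [{"grip": 255, "linear": [0, 0, -0.4], "delta_rot": [0, 0, 0]}, {"grip": 255, "linear": [0, 0, -0.8], "delta_rot": [0, 0, 0]}, {"grip": 255, "linear": [0, 0, -1.1], "delta_rot": [0, 0, 0]}, {"grip": 255, "linear": [0, 0, -1.4], "delta_rot": [0, 0, 0]}, {"grip": 255, "linear": [0, 0, -1.4], "delta_rot": [0, 0, 0]}]}}

```text
time: 15.75
ee_pos: [0.5187, 0.3924, 0.0655]
tcp_rot: [179.9, 0.0, 139.6]
wrist_force: [0.8, 0.1, 2.1]
opening: 0.0003
grasp_force: 1.3
```

>>> {"name": "play_rows", "arguments": {"targets": [{"grip": 255, "linear": [0, 0, -0.2], "delta_rot": [0, 0, 0]}, {"grip": 255, "linear": [0, 0, -0.4], "delta_rot": [0, 0, 0]}, {"grip": 255, "linear": [0, 0, -0.6], "delta_rot": [0, 0, 0]}, {"grip": 255, "linear": [0, 0, -0.6], "delta_rot": [0, 0, 0]}]}}

```text
time: 16.15
ee_pos: [0.5188, 0.3924, 0.0614]
tcp_rot: [179.9, 0.0, 139.6]
wrist_force: [-3.4, -2.2, 15.5]
opening: -0.0001
grasp_force: 7.6
```

>>> {"name": "play_rows", "arguments": {"targets": [{"grip": 255, "linear": [0, 0, -0.2], "delta_rot": [0, 0, 0]}, {"grip": 255, "linear": [0, 0, -0.2], "delta_rot": [0, 0, 0]}]}}

```text
time: 16.35
ee_pos: [0.5188, 0.3925, 0.0612]
tcp_rot: [179.8, 0.0, 139.6]
wrist_force: [-6.7, -3.9, 25.9]
opening: -0.0001
grasp_force: 13.0
```

>>> {"name": "play_rows", "arguments": {"targets": [{"grip": 255, "linear": [0, 0, 1], "delta_rot": [0, 0, 0]}, {"grip": 255, "linear": [0, 0, 4], "delta_rot": [0, 0, 0]}, {"grip": 255, "linear": [0, 0, 8], "delta_rot": [0, 0, 0]}, {"grip": 255, "linear": [-4, 3, 12], "delta_rot": [0, 0, 0]}, {"grip": 255, "linear": [-8, 6, 12], "delta_rot": [0, 0, 0]}, {"grip": 255, "linear": [-12, 9, 12], "delta_rot": [0, 0, 0]}, {"grip": 255, "linear": [-12, 9, 12], "delta_rot": [0, 0, 0]}]}}

```text
time: 17.05
ee_pos: [0.395, 0.4844, 0.1775]
tcp_rot: [180.0, -0.0, 139.8]
wrist_force: [0.3, -0.5, 0.4]
opening: 0.0001
grasp_force: 0.0
```

```bash
python3 - <<'E'
from h import *
np.set_printoptions(precision=4,suppress=True)
o=bot.get_obs();print(o["time"],o["ee_pos"],o["wrist_force"])
p=bot.camera("top");C=cloud(p)
m=np.hypot(C[...,0]-.5189,C[...,1]-.3919)<.012;print("btn z",np.median(C[...,2][m]))
m=(np.hypot(C[...,0]-.5068,C[...,1]-.2917)<.05)&(C[...,2]>.075);d=C[m][:,:2].mean(0)-[.5068,.2917];print("pin",np.degrees(np.arctan2(d[1],d[0])),np.hypot(*d))
s=bot.camera("scene")
R=np.array([[.9925,.122],[-.122,.9925]])
for q in(p,s):
  for n in["sink0_mid","tray_front","bin_back"]:
    for r in bot.pinpoint(q,n)[:4]:
      w=dep(q,*r["pixel"]);print(n,r["conf"],r["pixel"],w,R@(w[:2]-[.512,-.2835]))
c1=cv2.resize(s["color"][260:400,380:520],(400,400),interpolation=cv2.INTER_CUBIC)
c2=cv2.resize(p["color"][215:300,205:290],(400,400),interpolation=cv2.INTER_CUBIC)
cv2.imwrite("pics/t6.png",np.hstack([c1,c2])[...,::-1])
E
```

```text
17.05 [0.395  0.4844 0.1775] [ 0.346  -0.5407  0.4258]
btn z 0.06813416253803517
pin -39.19493477565739 0.032166217421399065
tray_front 0.87 [491.0, 265.5] [ 0.492  -0.3281  0.0397] [-0.0253 -0.0418]
bin_back 0.66 [499.8, 234.0] [ 0.5753 -0.3426  0.0746] [ 0.0556 -0.0664]
sink0_mid 0.47 [459.1, 338.9] [ 0.5338 -0.3102  0.023 ] [ 0.0184 -0.0292]
sink0_mid 0.17 [347.2, 333.6] [ 0.3734 -0.0667  0.0029] [-0.1111  0.2321]
tray_front 0.83 [457.0, 350.1] [ 0.4986 -0.324   0.0199] [-0.0182 -0.0386]
bin_back 0.65 [476.7, 325.3] [ 0.5534 -0.3396  0.0777] [ 0.0343 -0.0607]
bin_back 0.45 [353.3, 242.1] [0.6853 0.1501 0.02  ] [0.2249 0.4092]
```

View pics/t6.png

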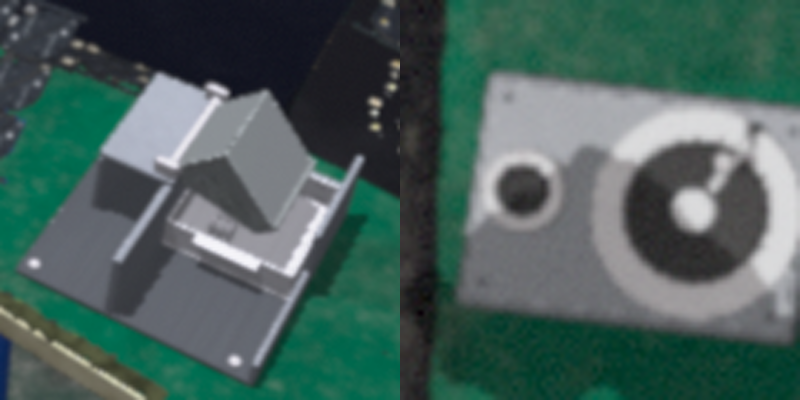

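The bin is fully tipped over the home tray with a sink visible inside (459,339); the pointer is still on the index mark and the button is up (68 mm). Handing in.

```bash
python3 -c "
from workcell import bot
print(bot.job_done())"
```

```text
the job is handed in; nothing more can be done
None
```

I did all four steps in order and handed the job in at about 17 s: tray home, bin fully tipped, dial within about 4° of the index mark, and the start button pressed and back up. I saw only one of the three heat sinks in the tray, because the tipped bin hid the rest, and `bot.job_done()` gave no verdict.

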